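# Book two parts out of the kitting rack

### The arm

A 6-joint arm with a two-finger parallel gripper is mounted at the origin on a cart in front of the work surface, level with it; the furniture and walls round the work are solid. World frame = base frame: x ahead of the robot, y to its left, z up, the work surface at z = 0. Lengths are in m, angles in degrees, forces in N, time in s.
With the tool pointing down it reaches from about 0.325 to 0.775 m from the base axis. Payload 5.5 kg.
Tool frame: the origin (TCP) lies at the centre of the arm's flange, where the gripper is bolted on; the fingertips stand 182 mm ahead of it and the grasp point (between the pads) lies 163 mm ahead of it; z points along the fingers, y is the direction in which the jaws open and shut (so a half turn about z gives the same grasp; the last joint's range is limited). The gripper opens to 88 mm and grips with 3 to 60 N. Pads are 20 mm wide; open, the fingers measure 115 mm over their backs; the gripper's body (75 mm by 178 mm) begins 61 mm behind the grasp point.
Start: joints at [-70.915, 5.22, 70.514, -0, 104.267, -3.249], TCP at [0.228, -0.555, 0.405] pointing down, gripper open.
Joint ranges: [-164.24, 164.24], [-49.07, 125.15], [9.68, 141.18], [-86.29, 266.29], [3.28, 154.24], [-151.56, 151.56]. Speed limits (degrees/s): [147.25, 147.25, 172.46, 180, 180, 180].

### API

Orientations are given as [roll, pitch, yaw] about the fixed x, y, z axes, in that order (R = Rz(yaw) Ry(pitch) Rx(roll)).
In Python, from station import r gives the robot as it stands. The module is installed in compiled form; this text tells all that it offers. Calls block until the motion is done:
- r.reach(position, orientation): joint-space move of the TCP to a pose.
- r.servo_line(position, rotation=None, speed=0.15): straight line of the TCP; rotation=None keeps the orientation; speed is the mean speed in m/s.
- r.move_joints(angles): joint-space move.
- r.let_go() and r.grab(squeeze=None): open the fingers fully, or close them until they stop; squeeze is the grip in N (None keeps the last).
- r.wait(seconds).
- r.inverse_kinematics(position, orientation): joint angles nearest the present ones, or None.
- r.sense(): the state.
- r.snapshot(name): name is "scene" or "top" or "wrist"; returns a dict with "frame" (420x560x3 uint8, red, green, blue), "fx", "fy", "cx", "cy" (pixels), "R" (3x3) and "t" (3): a world point X has camera coordinates R X + t. Camera axes: x right, y down, z forward; pixel columns grow to the right and rows downward; lengths in m; the calibration is good to about 2 mm. A picture is of the moment at which its call begins. There is no depth.
A pose or a line that the arm cannot do raises r.IKError and nothing moves.
- r.hand_in(): hands the job in, once; it reports no verdict.
The state is a dict: "clock": time; "joints": joint angles; "joint_vel": joint speeds; "joint_torque": joint torques, N m; "tcp_pos": TCP position; "orientation": TCP orientation; "contact_force": force on the tool from outside, world axes, zero at the start; "torque": the same for the moment, N m; "opening": finger opening in m.
Only numpy, scipy, OpenCV 4.12 (cv2) and the standard library are available. Lean on these libraries where they do the work, as an engineer would, in place of code of your own. Each camera call takes 0.05 s, during which the arm holds its last target.

### The job

Book out the parts for the next job on the grey kitting rack: with the fingertips, lightly press the white touch pad in front of the bay that holds the small blue circuit board, then the pad in front of the bay that holds the black finned heat sink, letting each pad spring back up. Press no other pad, and neither touch nor move the parts in the bays or disturb the things lying around; finish with the hand withdrawn.

Things in the scene. Friction and masses are not known exactly. Their poses are not given: they have to be found in the camera images.
- rack: Grey plastic kitting rack, 160 x 344 mm, fixed, stands on feet. Origin: centre of its underside, 5 mm above z = 0; heights below count from there. z up, x from the row of pads to the row of bays, y along the rows. A 32 mm high front console bears four white touch pads 85 mm apart; behind each lies its own open bay (81 x 92 mm, floor at 4 mm, wall tops at 18 mm).
- pad_0 (a joint): Travel of touch pad 0 in m: 0 = up, at rest; 0.010 = fully down. It counts as pressed beyond 0.003. It moves straight down on a spring: about 0.6 N to start it, about 2.4 N at 0.003, 6.6 N fully down; it springs back by itself.
- pad_0_top (a point): Centre of the top face of touch pad 0: white disc 38 mm across in a black ring, at rest at x = -48, y = 127.5, z = 46.5 mm in the rack's frame. It belongs to bay 0, straight behind it.
- bay_0 (a point): Centre of the floor of bay 0, at x = 30, y = 127.5, z = 4 mm in the rack's frame, 78 mm behind pad 0.
- pad_1 (a joint): Travel of touch pad 1 in m: 0 = up, at rest; 0.010 = fully down. It counts as pressed beyond 0.003. It moves straight down on a spring: about 0.6 N to start it, about 2.4 N at 0.003, 6.6 N fully down; it springs back by itself.
- pad_1_top (a point): Centre of the top face of touch pad 1: white disc 38 mm across in a black ring, at rest at x = -48, y = 42.5, z = 46.5 mm in the rack's frame. It belongs to bay 1, straight behind it.
- bay_1 (a point): Centre of the floor of bay 1, at x = 30, y = 42.5, z = 4 mm in the rack's frame, 78 mm behind pad 1.
- pad_2 (a joint): Travel of touch pad 2 in m: 0 = up, at rest; 0.010 = fully down. It counts as pressed beyond 0.003. It moves straight down on a spring: about 0.6 N to start it, about 2.4 N at 0.003, 6.6 N fully down; it springs back by itself.
- pad_2_top (a point): Centre of the top face of touch pad 2: white disc 38 mm across in a black ring, at rest at x = -48, y = -42.5, z = 46.5 mm in the rack's frame. It belongs to bay 2, straight behind it.
- bay_2 (a point): Centre of the floor of bay 2, at x = 30, y = -42.5, z = 4 mm in the rack's frame, 78 mm behind pad 2.
- pad_3 (a joint): Travel of touch pad 3 in m: 0 = up, at rest; 0.010 = fully down. It counts as pressed beyond 0.003. It moves straight down on a spring: about 0.6 N to start it, about 2.4 N at 0.003, 6.6 N fully down; it springs back by itself.
- pad_3_top (a point): Centre of the top face of touch pad 3: white disc 38 mm across in a black ring, at rest at x = -48, y = -127.5, z = 46.5 mm in the rack's frame. It belongs to bay 3, straight behind it.
- bay_3 (a point): Centre of the floor of bay 3, at x = 30, y = -127.5, z = 4 mm in the rack's frame, 78 mm behind pad 3.
- board_blue: Small blue circuit board, 37 x 45 x 12 mm, loose in one of the bays (which one differs). Origin: centre of its underside; z up.
- board_green: Larger green circuit board, 52 x 70 x 12 mm, loose in one of the bays; not wanted. Origin: centre of its underside.
- heatsink: Black finned heat sink, 40 x 40 x 22 mm, loose in one of the bays (which one differs). Origin: centre of its underside; z up.
- hot_nozzle: Pale grey conical nozzle, 32 mm across, 34 mm high, loose in one of the bays; not wanted. Origin: centre of its underside.
- smd_reel: Bystander: blue component reel lying flat, 150 mm across, 12 mm high. Origin: centre of its underside.
- film_tape: Bystander: roll of amber tape lying flat, 74 mm across, 15 mm high. Origin: centre of its underside.

How it is judged (in metres and radians):
On the way, in this order (a step that is already met when the one before it is completed fails the run):
1. the pad of the blue board's bay is pressed (((value of joint pad_0 above 0.003 m and horizontal distance between board_blue and bay_0 below 0.03 m) or (value of joint pad_1 above 0.003 m and horizontal distance between board_blue and bay_1 below 0.03 m) or (value of joint pad_2 above 0.003 m and horizontal distance between board_blue and bay_2 below 0.03 m) or (value of joint pad_3 above 0.003 m and horizontal distance between board_blue and bay_3 below 0.03 m))), for 0.05 s.
2. after that the pad of the heat sink's bay is pressed (((value of joint pad_0 above 0.003 m and horizontal distance between heatsink and bay_0 below 0.03 m) or (value of joint pad_1 above 0.003 m and horizontal distance between heatsink and bay_1 below 0.03 m) or (value of joint pad_2 above 0.003 m and horizontal distance between heatsink and bay_2 below 0.03 m) or (value of joint pad_3 above 0.003 m and horizontal distance between heatsink and bay_3 below 0.03 m))), for 0.05 s.
At the end, for the whole second after the job is handed in: All four pads are back up (within 1 mm), the four parts lie in their bays where they were (within 8 mm) and the bystanders where they were (within 15 mm) (value of joint each of pad_0, pad_1, pad_2, pad_3 below 0.001 m and distance of each of board_blue, board_green, heatsink, hot_nozzle from where it was at the start of the episode below 0.008 m and distance of each of smd_reel, film_tape from where it was at the start of the episode below 0.015 m); the robot touches nothing.
It fails at once if a pad whose bay holds neither the blue board nor the heat sink is pressed ((value of joint pad_0 above 0.002 m and not (horizontal distance between board_blue and bay_0 below 0.03 m) and not (horizontal distance between heatsink and bay_0 below 0.03 m)) or (value of joint pad_1 above 0.002 m and not (horizontal distance between board_blue and bay_1 below 0.03 m) and not (horizontal distance between heatsink and bay_1 below 0.03 m)) or (value of joint pad_2 above 0.002 m and not (horizontal distance between board_blue and bay_2 below 0.03 m) and not (horizontal distance between heatsink and bay_2 below 0.03 m)) or (value of joint pad_3 above 0.002 m and not (horizontal distance between board_blue and bay_3 below 0.03 m) and not (horizontal distance between heatsink and bay_3 below 0.03 m))).
It fails at once if the robot presses on the rack or a pad with more than 20 N (contact force between rack and the fingers above 20 N or contact force between rack and the arm above 20 N).
It fails at once if the robot touches a part in a bay (more than 0.5 N) (contact force between any of board_blue, board_green, heatsink, hot_nozzle and the fingers above 0.5 N or contact force between any of board_blue, board_green, heatsink, hot_nozzle and the arm above 0.5 N).
It fails at once if a part in a bay is moved by more than 8 mm or lifted (distance of any of board_blue, board_green, heatsink, hot_nozzle from where it was at the start of the episode above 0.008 m).
It fails at once if a bystander on the bench is moved by more than 15 mm (distance of any of smd_reel, film_tape from where it was at the start of the episode above 0.015 m).
It also fails if it takes over 40 s, if anything falls off the work surface, if the arm or the gripper's body presses on something with over 40 N, if the wrist force passes 120 N, or if a joint passes its speed limit or range.

## Working session

There is one attempt and no reset: what is moved stays moved. The work goes in short steps, each a Python script; the robot and the scene stay as the last script left them, time stands still between calls to the robot, and variables do not carry over. Pictures are saved under pics/ and viewed, and the job is handed in when it is done.

```bash
mkdir -p pics
python3 - <<'E'
from station import r
import cv2,pickle
for n in("scene","top"):
    s=r.snapshot(n);pickle.dump(s,open(n+".pkl","wb"));cv2.imwrite(f"pics/{n}1.png",s["frame"][:,:,::-1])
    print(n,s["fx"],s["R"],s["t"])
print(r.sense())
E
```

```text
scene 544.3617987274383 [[ 0.5119857  -0.85858673  0.02644745]
 [-0.37700885 -0.2522668  -0.89119346]
 [ 0.77183869  0.44630739 -0.45285179]] [-0.50530988  0.18482627  0.85879777]
top 416.6974520123085 [[ 0.01958292 -0.99970782  0.01417017]
 [-0.98668332 -0.02161284 -0.16121074]
 [ 0.1614699  -0.01082449 -0.98681827]] [-0.30949388  0.48626311  0.91643866]
{'clock': 0.1, 'joints': array([-7.09139368e+01,  5.26024241e+00,  7.05743990e+01, -9.66620745e-04,
        1.04267111e+02, -3.24773008e+00]), 'joint_vel': array([-0.02949935, -0.12756187, -0.22329978,  0.08329689,  0.12469077,
       -0.09916139]), 'joint_torque': array([ 2.72195626e-03, -4.47857738e+01, -4.07569063e+01,  7.01205572e-02,
        2.84681632e-02, -1.08764505e-04]), 'tcp_pos': array([ 0.22802498, -0.55504428,  0.40361026]), 'orientation': array([-1.79898358e+02, -4.82885737e-03,  2.23335516e+01]), 'contact_force': array([-1.16972847, -0.92438195,  0.51299027]), 'torque': array([ 0.0465928 , -0.02308461,  0.01421508]), 'opening': 0.08761845798154247}
```

View pics/top1.png

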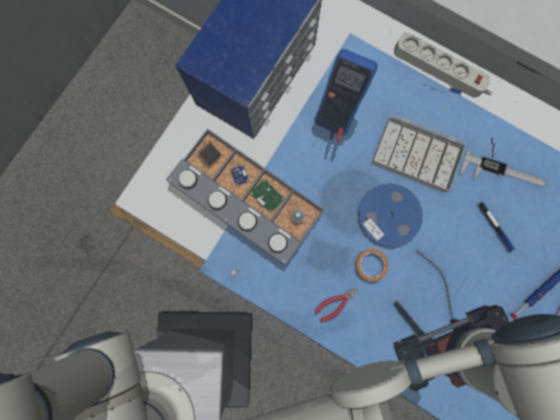

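View pics/scene1.png

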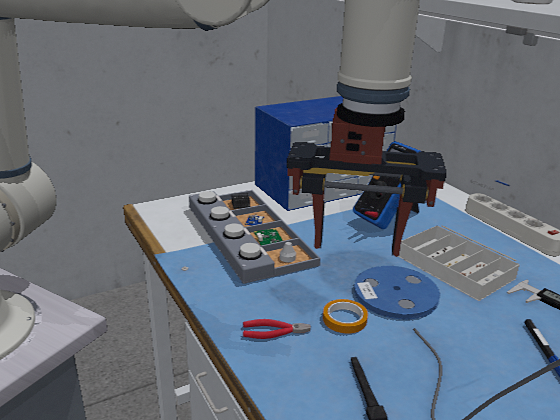

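The top view shows the row of pads at (188,178), (218,200), (248,221) and (278,242). Behind them, in the same order, are a dark part, a small blue board, a green board and the grey nozzle. I'll zoom in and measure the pads.

```bash
cat > h.py <<'E'
import numpy as np
def ray(s,uv,z):
    R,t=np.array(s["R"]),np.array(s["t"])
    d=R.T@np.array([(uv[0]-s["cx"])/s["fx"],(uv[1]-s["cy"])/s["fy"],1]);c=-R.T@t
    return c+d*(z-c[2])/d[2]
E
python3 - <<'E'
import pickle,cv2,numpy as np
from h import ray
s=pickle.load(open("top.pkl","rb"));f=s["frame"]
s2=pickle.load(open("scene.pkl","rb"))
cv2.imwrite("pics/zt.png",cv2.resize(f[120:275,155:335][:,:,::-1],None,fx=4,fy=3.8,interpolation=3)[:590])
cv2.imwrite("pics/zs.png",cv2.resize(s2["frame"][170:290,170:330][:,:,::-1],None,fx=4.8,fy=4.8,interpolation=3))
for s,seeds in((s,[(188,178),(218,200),(248,221),(278,242)]),(s2,[(207,197),(219,212),(234,231),(252,251)])):
  f=s["frame"];P=[]
  for u,v in seeds:
    w=f[v-13:v+14,u-13:u+14].min(2)
    m=(w>165).astype(np.uint8);n,l,st,c=cv2.connectedComponentsWithStats(m,connectivity=4)
    k=1+np.argmax(st[1:,4]);uv=c[k]+[u-13,v-13];p=ray(s,uv,.0515);P.append(p);print(uv,st[k],p.round(4))
  P=np.array(P)[:,:2];d=P[0]-P[3];print(np.linalg.norm(np.diff(P,axis=0),axis=1),np.degrees(np.arctan2(-d[0],d[1])),P.mean(0))
E
```

```text
[186.72619048 177.63690476] [  5   6  15  14 168] [ 0.5405 -0.0682  0.0515]
[216.53293413 198.97005988] [  5   5  14  15 167] [ 0.4925 -0.1386  0.0515]
[246.73988439 220.25433526] [  5   5  15  15 173] [ 0.4454 -0.2088  0.0515]
[277.35       242.03333333] [  5   6  15  15 180] [ 0.3978 -0.2789  0.0515]
[0.08515992 0.08459177 0.08475261] -34.09987439196043 [ 0.46905314 -0.17362341]
[209.67283951 193.2037037 ] [  0   4  27  13 162] [ 0.5446 -0.0728  0.0515]
[219.51041667 209.9375    ] [ 6  8 16  7 96] [ 0.4891 -0.1414  0.0515]
[235.0610687  227.78625954] [  4   6  23  10 131] [ 0.4424 -0.2144  0.0515]
[251.29518072 247.72891566] [  2   5  25  12 166] [ 0.3952 -0.2846  0.0515]
[0.08826283 0.08669253 0.0845431 ] -35.1914554391937 [ 0.46783635 -0.1783064 ]
```

View pics/zt.png

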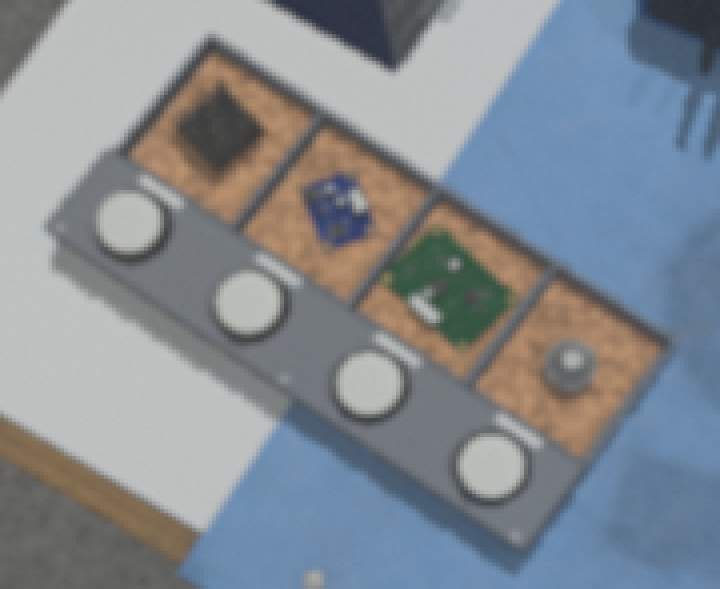

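View pics/zs.png

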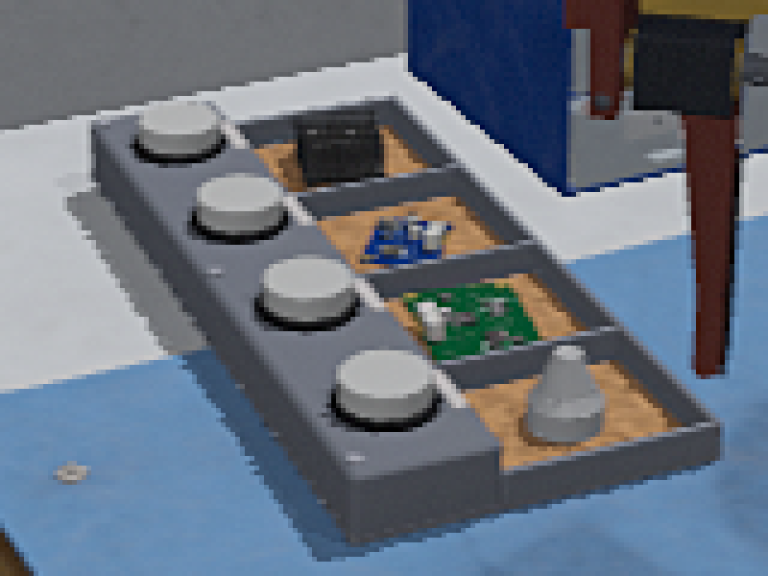

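The zoomed views confirm the order: heat sink in bay 0 (pad at 187,178), blue board in bay 1 (pad at 217,199), green board in bay 2 and nozzle in bay 3. The pad spacings measured from the top view agree with 85 mm to within 0.5 mm. I'll close the fingers and go above pad 1.

Run:
```python
from station import r
import cv2,pickle,numpy as np
from h import ray
s=pickle.load(open("top.pkl","rb"))
print("cab corner",ray(s,(250,132),0),ray(s,(320,10),.0))
r.grab(10)
for yaw in(-34.1,145.9):print(yaw,r.inverse_kinematics([.4925,-.1386,.33],[180,0,yaw]))
r.reach([.4925,-.1386,.33],[180,0,-34.1])
r.servo_line([.4925,-.1386,.262])
r.wait(.3);q=r.sense();print({k:q[k] for k in("clock","tcp_pos","orientation","contact_force","opening")})
for n in("scene","top","wrist"):
    s=r.snapshot(n);pickle.dump(s,open(n+"2.pkl","wb"));cv2.imwrite(f"pics/{n}2.png",s["frame"][:,:,::-1])
a=cv2.imread("pics/scene2.png")[150:300,150:350];cv2.imwrite("pics/zs2.png",cv2.resize(a,None,fx=3.8,fy=3.8))
```

```text
cab corner [ 0.67007519 -0.20469508  0.        ] [ 1.00446879 -0.37508646  0.        ]
-34.1 [-1.95280843e+01 -8.58773342e+00  9.16044173e+01 -2.54444375e-14
  9.69833161e+01  1.04571916e+02]
145.9 [-19.5280843   -8.58773342  91.60441728   0.          96.98331615
 -75.4280843 ]
{'clock': 4.1583, 'tcp_pos': array([ 0.49272192, -0.13867797,  0.26306918]), 'orientation': array([-1.79972530e+02, -9.80830757e-02, -3.40984812e+01]), 'contact_force': array([-1.082684  , -0.17381043, -0.02534394]), 'opening': 8.018131275624161e-05}
```

View pics/zs2.png

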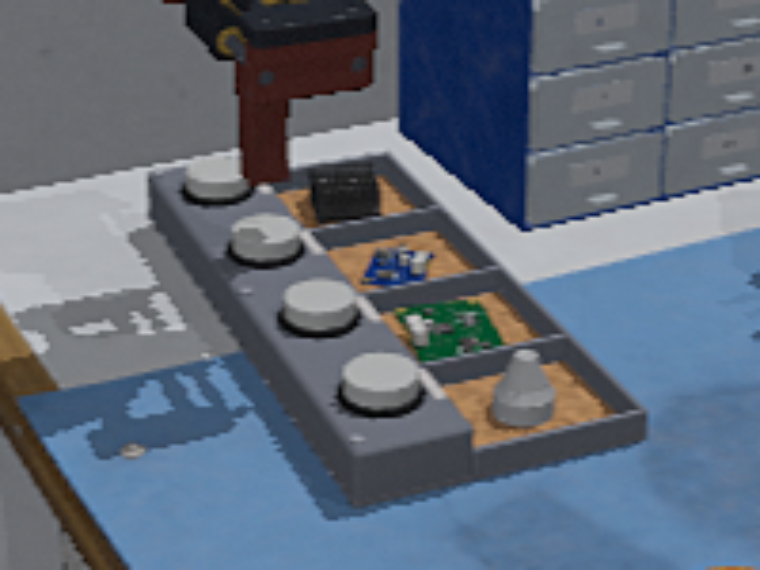

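View pics/wrist2.png

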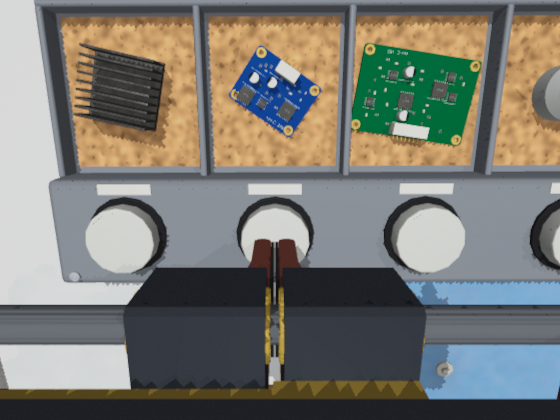

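The wrist view shows the parts clearly: black fins at (120,88), the blue board at (275,90) and the green one at (415,95). The closed fingertips at (275,250) line up with pad 1. The scene view shows them hovering about 30 mm above it. Next is a cross-check with the wrist camera, then a force-guarded press on pad 1.

```bash
cat > press.py <<'E'
from station import r
import numpy as np
def press(x,y,z0):
    r.wait(.3)
    b=np.mean([r.sense()["contact_force"][2] for _ in range(1)])
    z=z0;hit=None
    while z>.2185:
        z-=.001
        r.servo_line([x,y,z],speed=.02);r.wait(.03)
        q=r.sense();f=q["contact_force"][2]-b
        print(round(z,4),q["tcp_pos"].round(4),round(f,2),round(q["clock"],2))
        if abs(f)>4.2: break
    r.wait(.15);print("held",r.sense()["contact_force"][2]-b,r.sense()["tcp_pos"])
    r.servo_line([x,y,.262],speed=.1)
    r.wait(.2);print("released",r.sense()["contact_force"][2]-b,r.sense()["clock"])
E
python3 - <<'E'
import pickle
from h import ray
s=pickle.load(open("wrist2.pkl","rb"))
for uv in((123,240),(275.5,239.5),(428,239)):print(ray(s,uv,.0515))
from press import *
r.servo_line([.4925,-.1386,.24],speed=.1)
press(.4925,-.1386,.24)
import cv2
cv2.imwrite("pics/wrist3.png",r.snapshot("wrist")["frame"][:,:,::-1])
E
```

```text
[ 0.53910048 -0.07249566  0.0515    ]
[ 0.49303683 -0.14094339  0.0515    ]
[ 0.44702591 -0.20931275  0.0515    ]
0.239 [ 0.4925 -0.1386  0.239 ] 0.2 5.26
0.238 [ 0.4925 -0.1386  0.2379] -0.85 5.54
0.237 [ 0.4925 -0.1386  0.2369] -0.07 5.83
0.236 [ 0.4925 -0.1386  0.2359] 0.11 6.11
0.235 [ 0.4925 -0.1386  0.2349] -1.15 6.39
0.234 [ 0.4925 -0.1386  0.2339] -0.63 6.67
0.233 [ 0.4926 -0.1386  0.2332] 1.12 6.96
0.232 [ 0.4926 -0.1386  0.2321] 1.58 7.24
0.231 [ 0.4926 -0.1386  0.2311] 1.8 7.53
0.23 [ 0.4926 -0.1386  0.2302] 2.31 7.81
0.229 [ 0.4925 -0.1386  0.2291] 3.27 8.09
0.228 [ 0.4926 -0.1386  0.2281] 3.91 8.38
0.227 [ 0.4926 -0.1386  0.2271] 2.83 8.66
0.226 [ 0.4925 -0.1386  0.2261] 5.23 8.94
held 4.689768990086834 [ 0.49256104 -0.13860978  0.22613084]
released -0.5630081028350312 9.8
```

View pics/wrist3.png

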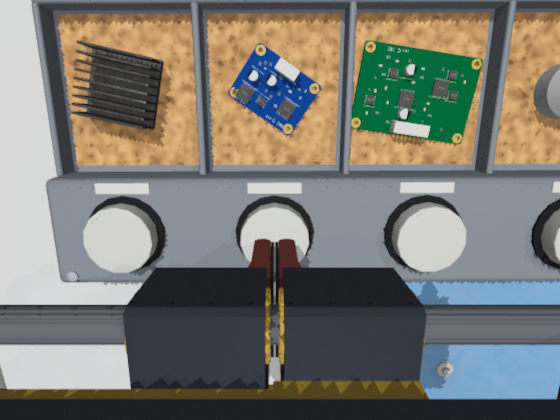

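The first contact came at TCP z ≈ 0.2335, as predicted. The held force of about 4.7 N means roughly 7 mm of travel, and the pad sprang back. The picture shows the parts unchanged. Pad 0 is next.

Run:
```python
from press import *
import cv2
x,y=.5403,-.0695
r.servo_line([.4925,-.1386,.29]);r.servo_line([x,y,.29]);r.servo_line([x,y,.236],speed=.1)
press(x,y,.236)
r.servo_line([x,y,.32]);
r.reach([.42,-.17,.40],[180,0,-34.1]);r.wait(.3)
print(r.sense()["clock"],r.sense()["contact_force"],r.sense()["tcp_pos"])
a=r.snapshot("wrist")["frame"];b=r.snapshot("scene")["frame"][150:300,150:350]
cv2.imwrite("pics/w4.png",a[:,:,::-1]);cv2.imwrite("pics/s4.png",cv2.resize(b[:,:,::-1],None,fx=3.8,fy=3.8))
```

```text
0.235 [ 0.5403 -0.0695  0.2349] -0.84 12.17
0.234 [ 0.5403 -0.0695  0.2339] -0.22 12.45
0.233 [ 0.5403 -0.0695  0.2331] -0.31 12.73
0.232 [ 0.5404 -0.0695  0.2321] 1.74 13.02
0.231 [ 0.5404 -0.0695  0.2311] 1.6 13.3
0.23 [ 0.5404 -0.0695  0.2301] 2.21 13.58
0.229 [ 0.5403 -0.0695  0.2291] 3.22 13.87
0.228 [ 0.5404 -0.0695  0.2281] 2.62 14.15
0.227 [ 0.5404 -0.0695  0.2271] 4.04 14.43
0.226 [ 0.5403 -0.0695  0.2261] 5.34 14.72
held 3.8937031086301 [ 0.54034389 -0.06950801  0.2261502 ]
released -0.0814053597719433 15.575
17.1417 [ 0.38858347  0.60674263 -0.52033162] [ 0.42069205 -0.16947727  0.39897219]
```

View pics/w4.png

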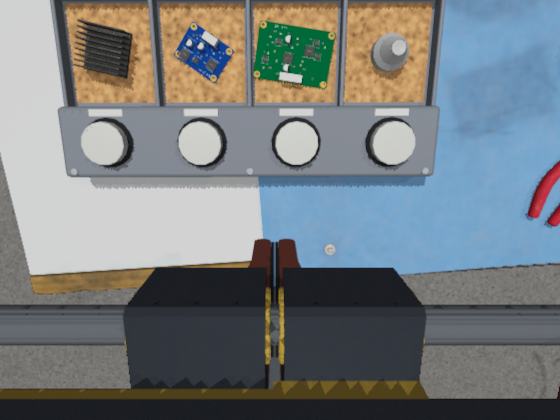

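View pics/s4.png

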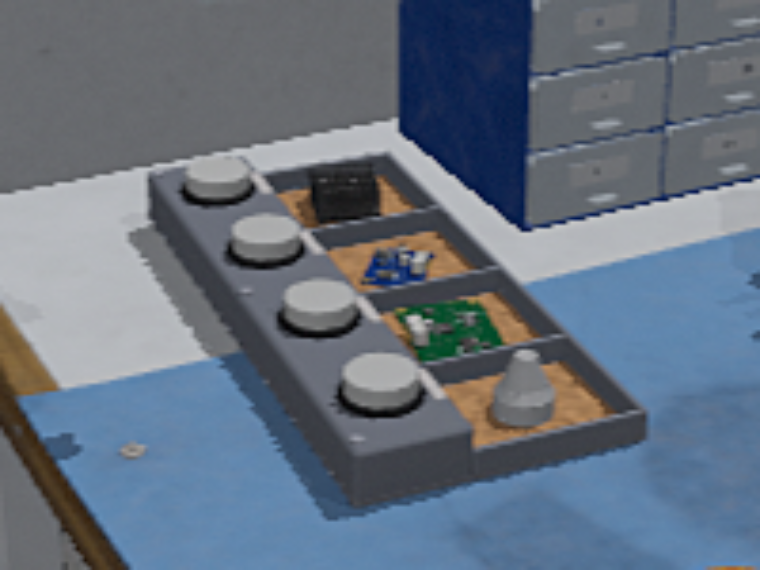

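The wrist view shows the pads at (105,143), (201,143), (297,143) and (392,143). In the scene view all four are up. The parts are in place, and the hand is clear and well above the bench.

```bash
python3 -c "
from station import r
print(r.hand_in())"
```

```text
the job is handed in; nothing more can be done
None
```

I pressed pad 1 (blue board's bay) and then pad 0 (heat sink's bay) with the closed fingertips, and handed the job in after about 17 s; no verdict is reported.

- **Presses:** Each pad went down about 7 mm, judged from the TCP height. The held force was about 4.7 N on pad 1 and 3.9 N on pad 0, with noise of about 1 N. Both are well above the 3 mm press point and far below the 20 N limit, and the force went back to about zero on release.
- **Last pictures:** All four pads look up, the four parts lie where they were, and the hand is withdrawn in free air with its tips about 0.22 m above the bench. I did not measure the reel and tape again, but the hand never worked low near them.
- **Disagreement:** The top and wrist cameras differed by 2–4 mm on the pad positions, and the scene camera by up to about 6 mm. I used the top camera for pad 1 and shifted slightly towards the wrist camera for pad 0. The fingertips fit well within the 38 mm discs either way.

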